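# Start the screw of a bridge press

### The arm

A 6-joint arm with a two-finger parallel gripper is mounted at the origin on a cart in front of the work surface, level with it; the furniture and walls round the work are solid. World frame = base frame: x ahead of the robot, y to its left, z up, the work surface at z = 0. Lengths are in m, angles in rad, forces in N, time in s.
With the tool pointing down it reaches from about 0.425 to 0.95 m from the base axis. Payload 3.5 kg.
Tool frame: the origin (TCP) lies at the very end of the fingers, on their centre line; the grasp point (between the pads) lies ctrl.grip_point_offset behind it (ctrl.grip_point_offset is the distance from the TCP to the grasp point, in m); z points along the fingers, y is the direction in which the jaws open and shut (so a half turn about z gives the same grasp; the last joint's range is limited). The gripper opens to 85 mm and grips with 20 to 120 N. Pads are 22 mm wide; open, the fingers measure 114 mm over their backs; the gripper's body (76 mm by 85 mm) begins 54 mm behind the grasp point. The pads swing forward as they close: fully open they stand 13 mm farther back than shut.
Start: joints at [-0.15, 0.286, 1.577, -0, 1.279, -0.15], TCP at [0.675, 0, 0.231] pointing down, gripper open.
Joint ranges: [-2.77, 2.77], [-0.9, 2.22], [0.21, 2.48], [-1.53, 4.67], [0.24, 2.81], [-2.84, 2.84]. Speed limits (rad/s): [2.79, 2.79, 3.14, 3.14, 3.14, 3.14].

### API

Orientations are given as a unit quaternion [x, y, z, w].
In Python, from plant import telemetry, imaging, ticket, finder, ctrl gives the robot as it stands. The module is installed in compiled form; this text tells all that it offers.
- The arm moves only by the shell command python3 -m crank 'ROWS' [FORCE]. ROWS is JSON, a list of rows, each a list of 7 numbers: the shift along the tool's x, y, z scaled (see below), then the turn, a rotation vector about the tool's x, y, z scaled (see below), then the opening, from 0 (shut) to 1 (fully open). A call has 1 to 12 rows; each row is the pose to reach, as a shift and turn from the pose commanded when the call began, along the tool's axes at that moment; what a row does not reach only later rows make up. The controller multiplies each number of a shift by 0.15 m and each number of a turn by 90 degrees. A row lasts 1/10 s, in which the tool goes at most 50 mm and 8.59 degrees, less where a joint would pass 70% of its speed; a pose out of reach is approached as far as the arm can. A call with a number of a shift or a turn outside -1 to 1 is refused whole. A call with a gripper value outside its range is refused whole. The fingers move at their own pace and stop on an object; FORCE is the grip in N (left out, the last holds). Time passes only in rows, so rows that repeat a pose let the fingers close. It gives the time, the measured TCP pose, the force and the opening at its end, in the units of the state.
- telemetry.get_state(): the state, without advancing time (a new reading comes with each control period).
- imaging.read_camera(name): name is "scene" or "side" or "wrist"; returns a dict with "pixels" (420x560x3 uint8, red, green, blue), "vfov" (degrees; the focal length in pixels is half the picture's height over the tangent of half this angle, whatever the lens; pixels are square), "cx", "cy" (the principal point, pixels), "rvec" (rotation vector, rad) and "tvec" (3), from world to camera coordinates, as OpenCV has them. Camera axes: x right, y down, z forward; pixel columns grow to the right and rows downward; lengths in m; the calibration is good to about 2 mm. A picture is of the moment at which its call begins. There is no depth.
- ticket.sign_off(): hands the job in, once; it reports no verdict.
Trained networks look in a picture, given as the dict that the camera call returned (one of the last four; its "shot" number tells which), for a name from the list of things; names that differ only in an ending like _2 or _b are one class to them, and where a whole thing is asked for, a point or a joint stands for the part that bears it (a point fixed in the world has none). Each returns a list of dicts, best first, with "confidence" (0 to 1); they miss things now and then, are a little off and sometimes report something else, mostly with a low value. They report only what shows in the picture. A call takes as long as a camera call.
- finder.masks_of(label, picture): "pixels" (420x560 bool, what is visible of it) and "extent" ([left, top, right, bottom] in pixels, round what is visible of it).
- finder.pinpoint(label, picture): "location" ([row, column] in pixels: a listed point, or the origin of a listed thing).
The state is a dict: "time": time; "qpos": joint angles; "dq": joint speeds; "joint_efforts": joint torques, N m; "eef_pos": TCP position; "tcp_rot": TCP orientation; "contact_force": force on the tool from outside, world axes, zero at the start; "wrist_torque": the same for the moment, N m; "opening": opening from 0.0 (shut) to 1.0 (fully open).
Only numpy, scipy, OpenCV 4.12 (cv2) and the standard library are available. Lean on these libraries where they do the work, as an engineer would, in place of code of your own. Each camera call takes 0.05 s, during which the arm holds its last target.

### The job

Push the press's sliding bridge along its rails until the spring plunger snaps into its notch and the bridge stays there. Then start the screw in its boss: swing the crank backward (counter-clockwise seen from above) only until the screw drops off its thread end, then turn it forward (clockwise) one full turn from there, and finish holding it: the program ends with the gripper still gripping the crank's handle. Leave the other things on the table where they are.

Things in the scene. Friction and masses are not known exactly. Their poses are not given: they have to be found in the camera images.
- press: the bench press, fixed to the table: a light wooden board 160 x 290 x 14 mm with three steel rails along it. Origin: centre of the board's underside, at table height. Its y axis is the direction in which the bridge is pushed to get home, z is up. A square cork pad on the board marks where the screw ends up.
- carriage (a joint): travel of the aluminium bridge along board +y (m): starts at 0 to 0.03, 0.070 with the plunger in its notch, solid stop 0.073. It slides with about 1.5 N; the ridge just before the notch (last 9 mm) takes about 13 N, then the notch draws it in and holds it against some 12 N. The bridge is 118 mm wide, 150 mm long, its plate's top 64 mm above the table.
- tab_top (a point): centre of the top of the upright black push tab on the bridge, 106 mm above the table. The tab is 26 mm across the slide (board x), 14 mm along it (board y), and stands 42 mm above the bridge plate; 95 mm behind (board -y) the screw's axis. Axes as the board's.
- boss_top (a point): on the screw's axis (vertical), at the rim of the dark round boss (36 mm diameter) on the bridge, 88 mm above the table. Travels with the bridge. Axes as the board's.
- crank (a joint): angle of screw and crank (rad), growing clockwise seen from above (forward, screwing in), not wrapped. At 0 the crank arm points along board +y; it starts within 0.65 rad of that. The thread end, where the screw drops when turned backward, lies 0.5 to 1.8 rad behind (below) the start angle, not marked. It turns with under 1 N at the handle.
- lift (a joint): height of the screw (m), 0 = top of the thread end. Right-hand thread, 9 mm a turn, forward lowers it. Starts near -0.001 to -0.003, rises slightly as it is turned back, then falls by its weight (2.7 N) to about -0.009; a turn forward from there: -0.018. A firm grip on the handle keeps it from falling: push the handle from the side, or let go briefly. A gripping hand must follow it down.
- handle: the upright round black handle on the crank, 13 mm diameter, 46 mm tall, fixed on the arm, 50 mm from the screw's axis. Origin: centre of its underside on the arm's top, 120 mm above the table when lift is 0. It goes round and down with the screw and turns with it, so in fingers that do not turn along it slips round and may creep out; closed fingers behind it, moved along its circle, push it round well.
- handle_mid (a point): the middle of the handle, 23 mm above its underside; 23 mm below its top: the place to grip.
- spool_blue: thread spool standing to the left of the press, 51 mm diameter, 60 mm tall, bystander; origin under its centre
- cream_jar: low white jar, 45 mm diameter, 17 mm tall, in front of the press, bystander; origin under its centre
- tourmaline: rough black crystal, 54 x 147 x 42 mm, lying to the right of the press, bystander; origin under its centre
- bracelet: bead bracelet, 68 mm across, 10 mm tall, behind the press, bystander; origin under its centre

How it is judged:
By the outcome, as a careful person would: the job done as asked, in the order asked, and still so for the second after the job is handed in, while the arm keeps its last pose, push and grip.
It also fails if it takes over 69 s, if anything falls off the work surface, if the arm or the gripper's body presses on something with over 40 N, if the wrist force passes 120 N, or if a joint passes its speed limit or range.

## Working session

There is one attempt and no reset: what is moved stays moved. The work goes in short steps, Python scripts to look and compute and a shell command to move; the robot and the scene stay as the last step left them, time stands still between calls to the robot, and variables do not carry over. Pictures are saved under pics/ and viewed, and the job is handed in when it is done.

```bash
mkdir -p pics
cat > h.py <<'E'
import numpy as np, cv2
from scipy.spatial.transform import Rotation as R
from plant import telemetry, imaging, ticket, finder, ctrl
def f(p): return p["pixels"].shape[0]/2/np.tan(np.radians(p["vfov"])/2)
def ray(p,rc):
    Rm=R.from_rotvec(p["rvec"]).as_matrix(); t=np.array(p["tvec"])
    d=np.array([(rc[1]-p["cx"])/f(p),(rc[0]-p["cy"])/f(p),1.]); 
    return -Rm.T@t, Rm.T@d
def atz(p,rc,z):
    o,d=ray(p,rc); return o+d*(z-o[2])/d[2]
def proj(p,X):
    Rm=R.from_rotvec(p["rvec"]).as_matrix(); c=Rm@np.array(X)+np.array(p["tvec"])
    return [c[1]/c[2]*f(p)+p["cy"],c[0]/c[2]*f(p)+p["cx"]]
def tri(ps,rcs):
    A=np.zeros((3,3));b=np.zeros(3)
    for p,rc in zip(ps,rcs):
        o,d=ray(p,rc); d=d/np.linalg.norm(d);M=np.eye(3)-np.outer(d,d);A+=M;b+=M@o
    return np.linalg.solve(A,b)
def shot(n,fn=None):
    p=imaging.read_camera(n)
    if fn: cv2.imwrite("pics/"+fn,p["pixels"][:,:,::-1])
    return p
def st():
    s=telemetry.get_state(); print("t",round(s["time"],2),"tcp",np.round(s["eef_pos"],4),"F",np.round(s["contact_force"],1),"op",round(s["opening"],3),"q",np.round(s["qpos"],2)); return s
E
python3 - <<'E'
from h import *
np.set_printoptions(suppress=True)
s=st();print(R.from_quat(s["tcp_rot"]).as_matrix().round(3),ctrl.grip_point_offset)
Z=dict(tab_top=.106,boss_top=.088,handle_mid=.143,handle=.12,press=0,spool_blue=0,cream_jar=0,tourmaline=0,bracelet=0)
for n in ["scene","side","wrist"]:
    p=shot(n,n+"0.png")
    print(n,"cam",ray(p,[0,0])[0].round(3))
    for l in Z:
        for r in finder.pinpoint(l,p)[:2]:
            print(l,round(r["confidence"],2),np.round(r["location"],1),atz(p,r["location"],Z[l]).round(4))
E
```

```text
t 0.0 tcp [0.6743 0.0001 0.2299] F [-0.6  0.2  0.7] op 0.999 q [-0.15  0.29  1.58 -0.    1.28 -0.15]
[[-0.     1.    -0.002]
 [ 1.     0.     0.   ]
 [ 0.    -0.002 -1.   ]] 0.0187
scene cam [-0.356 -0.326  0.994]
tab_top 0.87 [213.4 278.7] [0.5015 0.1121 0.106 ]
boss_top 0.65 [201.2 253.9] [0.5329 0.2179 0.088 ]
handle_mid 0.58 [187.8 239.2] [0.5126 0.2571 0.143 ]
handle 0.62 [191.7 239.3] [0.5196 0.2625 0.12  ]
handle 0.19 [204.3 290.1] [0.541  0.0932 0.12  ]
spool_blue 0.78 [196.4 208.1] [0.5654 0.4277 0.    ]
cream_jar 0.44 [247.6 236.9] [0.4019 0.2073 0.    ]
tourmaline 0.84 [285.3 354.1] [ 0.4337 -0.17    0.    ]
tourmaline 0.75 [202.8 288.8] [0.6692 0.1584 0.    ]
bracelet 0.38 [204.8 292.2] [ 0.6653  0.1432 -0.    ]
side cam [0.274 0.883 0.753]
tab_top 0.65 [208.4 281.9] [0.5008 0.1281 0.106 ]
boss_top 0.71 [230.  259.7] [0.5317 0.2029 0.088 ]
boss_top 0.41 [264.4 259.8] [0.4925 0.3069 0.088 ]
handle_mid 0.51 [233.5 256.4] [0.5131 0.2722 0.143 ]
handle_mid 0.48 [236.3 257.9] [0.5069 0.2794 0.143 ]
handle 0.67 [236.9 256.1] [0.5188 0.2598 0.12  ]
press 0.79 [263.9 259.1] [ 0.5237  0.2296 -0.    ]
spool_blue 0.75 [323.7 211.3] [0.559  0.4264 0.    ]
cream_jar 0.52 [268.2 306.9] [0.4084 0.203  0.    ]
tourmaline 0.55 [178.  330.7] [ 0.4393 -0.1945  0.    ]
tourmaline 0.22 [233.1 261. ] [0.5582 0.1232 0.    ]
bracelet 0.53 [231.5 233.3] [ 0.6304  0.1428 -0.    ]
wrist cam [0.674 0.07  0.374]
tab_top 0.66 [41.8 54.3] [0.508 0.119 0.106]
tourmaline 0.85 [303.9  88.9] [ 0.4298 -0.1727  0.    ]
bracelet 0.24 [42.2 54.1] [0.4419 0.1381 0.    ]
```

Run:
```python
import cv2
a=cv2.imread('pics/scene0.png')[130:310,150:420];b=cv2.imread('pics/side0.png')[130:370,170:370]
cv2.imwrite('pics/sc.png',cv2.resize(a,None,fx=2.9,fy=2.9,interpolation=cv2.INTER_CUBIC));cv2.imwrite('pics/sd.png',cv2.resize(b,None,fx=2.5,fy=2.5,interpolation=cv2.INTER_CUBIC))
```

```text
(no output)
```

View pics/sc.png

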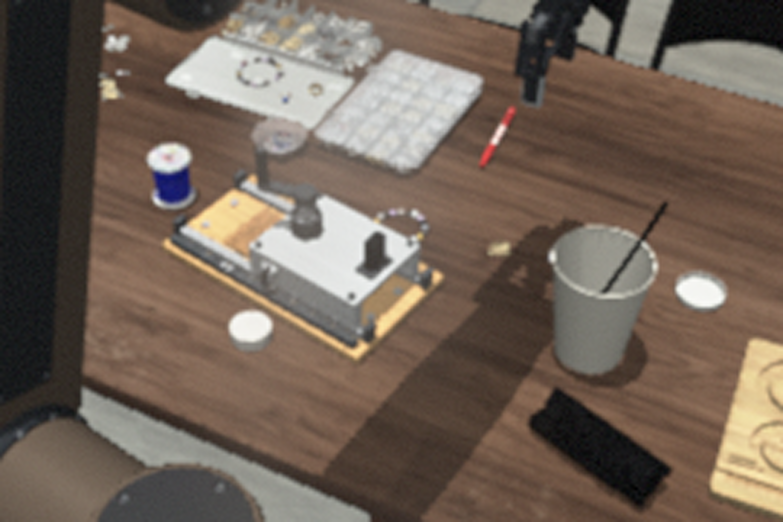

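View pics/sd.png

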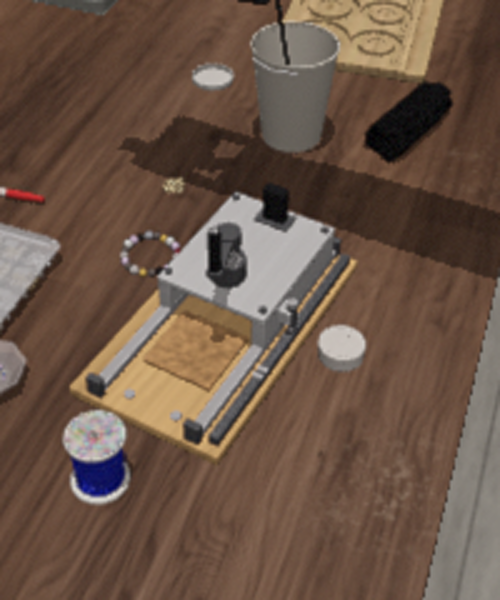

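View pics/wrist0.png

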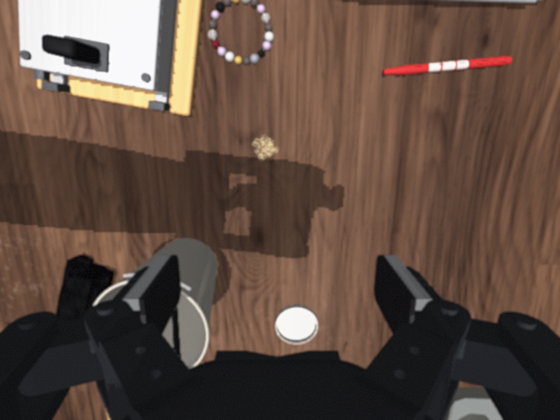

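The scene view has the bridge tab at about (279,213), the boss at (254,201) and the handle at (239,190). That gives a board yaw near -16°. Next I'll go above the press for a closer look.

```bash
python3 -m crank '[[0.2,-0.33,-0.1,0,0,0.09,0],[0.4,-0.66,-0.2,0,0,0.18,0],[0.4,-1,-0.2,0,0,0.18,0],[0.4,-1,-0.2,0,0,0.18,0],[0.4,-1,-0.2,0,0,0.18,0],[0.4,-1,-0.2,0,0,0.18,0]]' 40
python3 - <<'E'
from h import *
np.set_printoptions(suppress=True)
s=st();print(R.from_quat(s["tcp_rot"]).as_matrix().round(3))
Z=dict(tab_top=.106,boss_top=.088,handle_mid=.143,handle=.12,press=0,spool_blue=0,bracelet=0,cream_jar=0)
for n in ["wrist","side","scene"]:
    p=shot(n,n+"1.png")
    for l in Z:
        for r in finder.pinpoint(l,p)[:1]:
            print(n,l,round(r["confidence"],2),np.round(r["location"],1),atz(p,r["location"],Z[l]).round(4))
E
```

```text
time: 2.1
eef_pos: [0.5254, 0.06, 0.2619]
tcp_rot: [0.8, 0.6, 0.001, 0.001]
contact_force: [1.0, -0.4, 0.3]
opening: 0.001
t 2.1 tcp [0.5254 0.06   0.2619] F [ 1.  -0.4  0.3] op 0.001 q [-0.08 -0.06  1.9  -0.    1.3   0.2 ]
[[ 0.279  0.96   0.002]
 [ 0.96  -0.279 -0.   ]
 [ 0.     0.002 -1.   ]]
wrist tab_top 0.87 [134.6 239.3] [0.5062 0.1163 0.106 ]
wrist boss_top 0.62 [ 20.8 231.1] [0.527 0.21  0.088]
wrist handle_mid 0.5 [ 71.1 142.5] [0.4559 0.1819 0.143 ]
wrist press 0.87 [ 28.4 235.3] [0.5245 0.2246 0.    ]
wrist cream_jar 0.73 [ 68.4 140.5] [0.4067 0.2154 0.    ]
side boss_top 0.78 [230.8 258.6] [0.5331 0.2065 0.088 ]
side handle_mid 0.49 [232.9 254.8] [0.5171 0.2716 0.143 ]
side handle 0.57 [239.6 257.7] [0.5124 0.2667 0.12  ]
side press 0.63 [266.5 257.3] [0.5248 0.2392 0.    ]
side spool_blue 0.93 [323.4 210.2] [0.5615 0.4265 0.    ]
side bracelet 0.61 [233.2 230.6] [0.6346 0.1515 0.    ]
side cream_jar 0.71 [271.1 310.5] [0.3976 0.2091 0.    ]
scene tab_top 0.8 [213.  277.8] [0.5018 0.1153 0.106 ]
scene boss_top 0.73 [200.9 255. ] [0.5358 0.2155 0.088 ]
scene handle_mid 0.66 [193.8 240.4] [0.4895 0.2387 0.143 ]
scene handle 0.5 [190.7 238.2] [0.5222 0.2681 0.12  ]
scene press 0.97 [219.2 253. ] [0.5379 0.2275 0.    ]
scene spool_blue 0.69 [197.  211.1] [ 0.5676  0.4164 -0.    ]
scene bracelet 0.53 [205.8 290. ] [0.657  0.1476 0.    ]
scene cream_jar 0.53 [245.6 235.3] [0.4068 0.2162 0.    ]
```

View pics/wrist1.png

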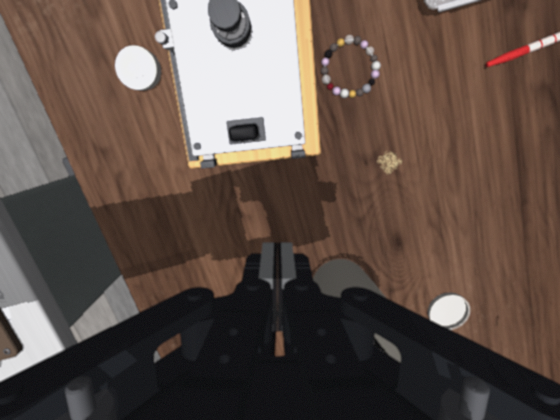

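Run:
```python
from h import *
import pickle
p=shot("wrist","w2.png"); im=p["pixels"][:200,140:360]
cv2.imwrite("pics/w2z.png",cv2.resize(im[:,:,::-1],None,fx=3,fy=3,interpolation=cv2.INTER_CUBIC))
def yaw(a,b,z):
    d=atz(p,b,z)-atz(p,a,z); return np.degrees(np.arctan2(d[1],d[0])).round(2),np.linalg.norm(d[:2]).round(4),atz(p,a,z).round(4),atz(p,b,z).round(4)
print(yaw([167,190],[154,319],.014))
m=finder.masks_of("tab_top",p)
for r in m[:2]: print(r["confidence"],r["extent"])
```

```text
(np.float64(-10.42), np.float64(0.1553), array([0.4251, 0.0933, 0.014 ]), array([0.5779, 0.0652, 0.014 ]))
0.85 [153.2, 0.0, 308.6, 156.6]
```

View pics/w2z.png

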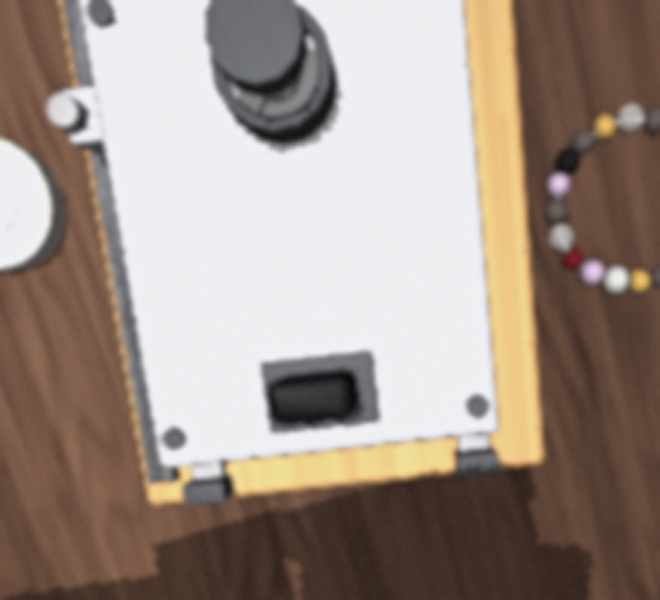

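Run:
```python
from h import *
np.set_printoptions(suppress=True)
p=shot("wrist")
def z(x,y):return [y/3,140+x/3]
def yaw(a,b,h):
    d=atz(p,z(*b),h)-atz(p,z(*a),h); return np.degrees(np.arctan2(d[1],d[0])).round(2),np.linalg.norm(d[:2]).round(4),atz(p,z(*a),h).round(4),atz(p,z(*b),h).round(4)
print("screws",yaw((174,438),(477,405),.064))
print("screws l",yaw((174,438),(100,10),.064))
print("edge R",yaw((543,460),(513,10),.014))
print("board near",yaw((150,502),(543,460),.014))
print("plate near",yaw((165,470),(495,430),.064), "plate R",yaw((495,430),(465,10),.064))
print("tab",atz(p,z(312,397),.106), "handletop?",atz(p,z(254,40),.165),"boss",atz(p,z(277,92),.088))
print(ray(p,[0,0])[0])
```

```text
screws (np.float64(-10.06), np.float64(0.1044), array([0.4558, 0.1158, 0.064 ]), array([0.5586, 0.0975, 0.064 ]))
screws l (np.float64(80.05), np.float64(0.131), array([0.4558, 0.1158, 0.064 ]), array([0.4784, 0.2448, 0.064 ]))
edge R (np.float64(79.74), np.float64(0.1588), array([0.5803, 0.0653, 0.014 ]), array([0.6086, 0.2216, 0.014 ]))
board near (np.float64(-10.07), np.float64(0.1578), array([0.425 , 0.0929, 0.014 ]), array([0.5803, 0.0653, 0.014 ]))
plate near (np.float64(-9.32), np.float64(0.1148), array([0.4491, 0.1063, 0.064 ]), array([0.5623, 0.0877, 0.064 ])) plate R (np.float64(79.29), np.float64(0.1281), array([0.5623, 0.0877, 0.064 ]), array([0.5861, 0.2136, 0.064 ]))
tab [0.51020611 0.11707678 0.106     ] handletop? [0.52787564 0.19496535 0.165     ] boss [0.52492204 0.20225279 0.088     ]
[0.54356193 0.12677855 0.4038366 ]
```

```bash
python3 -m crank '[[0.05,-0.09,0.33,0,0,-0.07,0],[0.105,-0.176,0.66,0,0,-0.07,0],[0.105,-0.176,1,0,0,-0.07,0],[0.105,-0.176,1,0,0,-0.07,0],[0.105,-0.176,1,0,0,-0.07,0]]'
python3 - <<'E'
from h import *
s=st();print(R.from_quat(s["tcp_rot"]).as_matrix().round(3))
E
```

```text
time: 4.1
eef_pos: [0.5035, 0.0825, 0.1108]
tcp_rot: [0.765, 0.643, -0.001, -0.001]
contact_force: [-0.1, 0.0, 0.5]
opening: 0.0
t 4.1 tcp [0.5035 0.0825 0.1108] F [-0.1  0.   0.5] op 0.0 q [-0.04  0.06  2.07 -0.    1.01  0.14]
[[ 0.172  0.985 -0.003]
 [ 0.985 -0.172  0.   ]
 [-0.    -0.003 -1.   ]]
```

```bash
python3 -m crank '[[0,0,0.1,0,0,0,0],[0,0,0.2,0,0,0,0],[0.05,0,0.2,0,0,0,0],[0.1,0,0.2,0,0,0,0],[0.15,0,0.2,0,0,0,0],[0.2,0,0.2,0,0,0,0],[0.25,0,0.2,0,0,0,0],[0.3,0,0.2,0,0,0,0],[0.3,0,0.2,0,0,0,0]]'
```

```text
time: 5.0
eef_pos: [0.5137, 0.1278, 0.0837]
tcp_rot: [0.765, 0.644, 0.002, 0.001]
contact_force: [0.9, 0.3, 0.3]
opening: -0.004
```

Run:
```python
from h import *
s=st();p=shot("wrist","w3.png");
for l,z in (("boss_top",.088),("handle_mid",.143)):
    for r in finder.pinpoint(l,p)[:1]: print(l,r["confidence"],atz(p,r["location"],z))
q=shot("side","s3.png")
```

```text
t 5.0 tcp [0.5137 0.1278 0.0837] F [0.9 0.3 0.3] op -0.004 q [0.05 0.14 2.04 0.   0.95 0.22]
boss_top 0.47 [0.45216982 0.20718906 0.088     ]
```

View pics/w3.png

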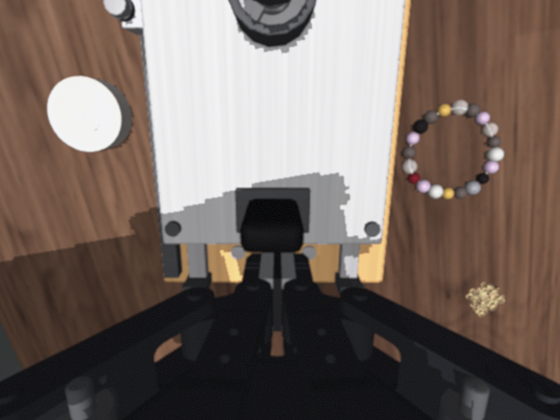

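The fingers are square behind the tab at about (272,235), and the bridge is moving easily.

```bash
python3 -m crank '[[0.04,0,0,0,0,0,0],[0.08,0,0,0,0,0,0],[0.08,0,0,0,0,0,0]]';python3 -m crank '[[0.02,0,0,0,0,0,0],[0.04,0,0,0,0,0,0],[0.04,0,0,0,0,0,0]]'
```

```text
time: 5.5
eef_pos: [0.514, 0.1392, 0.0814]
tcp_rot: [0.765, 0.643, 0.0, -0.0]
contact_force: [-0.3, 0.5, 0.1]
opening: -0.002
time: 5.8
eef_pos: [0.5149, 0.1451, 0.0812]
tcp_rot: [0.766, 0.643, 0.0, -0.0]
contact_force: [-0.4, -0.4, -0.3]
opening: 0.002
```

```bash
for i in 1; do python3 -m crank '[[0.02,0,0,0,0,0,0],[0.04,0,0,0,0,0,0],[0.06,0,0,0,0,0,0]]';done;python3 -m crank '[[0.02,0,0,0,0,0,0],[0.04,0,0,0,0,0,0]]'
```

```text
time: 6.1
eef_pos: [0.5158, 0.1503, 0.0813]
tcp_rot: [0.764, 0.645, -0.004, 0.002]
contact_force: [-3.4, -16.9, 5.3]
opening: 0.002
time: 6.3
eef_pos: [0.5173, 0.1584, 0.0812]
tcp_rot: [0.766, 0.643, -0.001, 0.0]
contact_force: [-2.3, -11.4, 2.0]
opening: 0.001
```

Run:
```python
from h import *
p=shot("side","s4.png")
cv2.imwrite("pics/s4z.png",cv2.resize(p["pixels"][180:370,170:370,::-1],None,fx=3,fy=3,interpolation=cv2.INTER_CUBIC))
```

```text
(no output)
```

View pics/s4z.png

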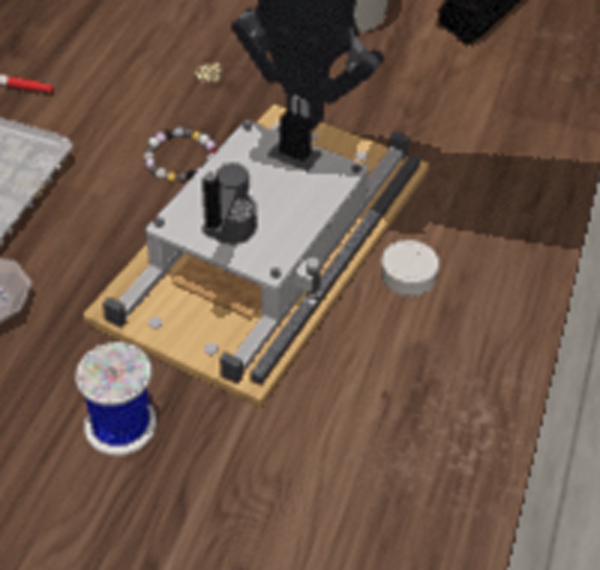

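On the ridge now: 11–17 N. I'll go on in small increments.

```bash
for i in 1; do python3 -m crank '[[0.01,0,0,0,0,0,0],[0.01,0,0,0,0,0,0]]';done;python3 -m crank '[[0.01,0,0,0,0,0,0],[0.01,0,0,0,0,0,0]]'
```

```text
time: 6.55
eef_pos: [0.5174, 0.1592, 0.0812]
tcp_rot: [0.765, 0.644, -0.002, 0.001]
contact_force: [-2.2, -9.1, 2.4]
opening: 0.002
time: 6.75
eef_pos: [0.5175, 0.1595, 0.0813]
tcp_rot: [0.765, 0.644, -0.003, 0.002]
contact_force: [-1.9, -13.4, 3.2]
opening: -0.005
```

```bash
for i in 1; do python3 -m crank '[[0.02,0,0,0,0,0,0],[0.02,0,0,0,0,0,0]]';done;python3 -m crank '[[0.02,0,0,0,0,0,0],[0.02,0,0,0,0,0,0]]'
```

```text
time: 6.95
eef_pos: [0.5177, 0.161, 0.0813]
tcp_rot: [0.764, 0.645, -0.005, 0.003]
contact_force: [-5.1, -19.5, 5.0]
opening: 0.001
time: 7.15
eef_pos: [0.5177, 0.161, 0.0814]
tcp_rot: [0.764, 0.645, -0.008, 0.004]
contact_force: [-6.8, -27.8, 9.2]
opening: -0.0
```

It's against the solid stop: 28 N and no motion, after it jumped to y = 0.158. Backing off to check.

```bash
python3 -m crank '[[-0.05,0,0,0,0,0,0],[-0.1,0,0,0,0,0,0],[-0.15,0,0,0,0,0,0],[-0.2,0,-0.3,0,0,0,0],[-0.2,0,-0.6,0,0,0,0],[-0.2,0,-0.9,0,0,0,0],[-0.2,0,-0.9,0,0,0,0]]'
python3 - <<'E'
from h import *
np.set_printoptions(suppress=True)
s=st()
p=shot("wrist","w5.png")
for n,p in (("wrist",p),("side",shot("side","s5.png")),("scene",shot("scene","c5.png"))):
  for l,z in (("boss_top",.088),("handle_mid",.141),("tab_top",.106)):
    for r in finder.pinpoint(l,p)[:1]: print(n,l,round(r["confidence"],2),np.round(r["location"],1),atz(p,r["location"],z).round(4))
E
```

```text
time: 7.85
eef_pos: [0.5181, 0.1396, 0.2248]
tcp_rot: [0.765, 0.644, 0.007, 0.004]
contact_force: [0.3, 0.4, 0.9]
opening: -0.002
t 7.85 tcp [0.5181 0.1396 0.2248] F [0.3 0.4 0.9] op -0.002 q [ 0.07 -0.02  1.93  0.    1.22  0.25]
wrist boss_top 0.65 [ 24.2 268.1] [0.5357 0.2727 0.088 ]
wrist handle_mid 0.24 [ 98.8 267.1] [0.5255 0.2168 0.141 ]
wrist tab_top 0.71 [150.3 267.8] [0.5188 0.1797 0.106 ]
side boss_top 0.9 [248.9 248. ] [0.5343 0.2715 0.088 ]
side handle_mid 0.42 [251.7 240.6] [0.5249 0.3331 0.141 ]
side tab_top 0.89 [221.  267.4] [0.5186 0.1852 0.106 ]
scene boss_top 0.6 [194.5 240.8] [0.5417 0.2723 0.088 ]
scene handle_mid 0.37 [178.9 222.7] [0.5284 0.3286 0.141 ]
scene tab_top 0.56 [204.9 264.5] [0.5155 0.1692 0.106 ]
```

View pics/w5.png

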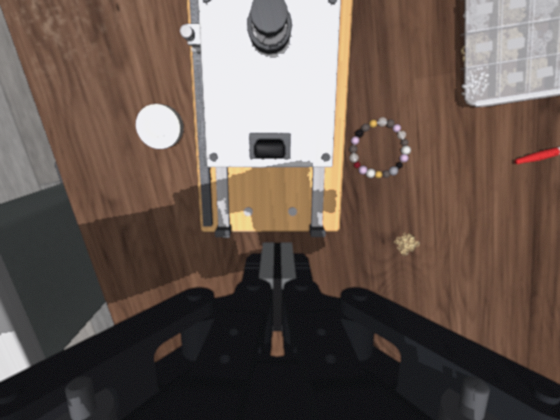

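The bridge stayed home: tab at (268,149), boss at about (268,24), some 63 mm along the rails from where it started. Now for a view straight down on the crank.

```bash
python3 -m crank '[[0.2,0,-0.2,0,0,0,0],[0.43,0,-0.33,0,0,0,0],[0.43,0,-0.33,0,0,0,0],[0.43,0,-0.33,0,0,0,0]]'
python3 - <<'E'
from h import *
np.set_printoptions(suppress=True)
s=st()
p=shot("wrist","w6.png");print(ray(p,[0,0])[0])
for l,z in (("boss_top",.088),("handle_mid",.141),("handle",.118),("tab_top",.106)):
    for r in finder.pinpoint(l,p)[:2]: print(l,round(r["confidence"],2),np.round(r["location"],1),atz(p,r["location"],z).round(4))
cv2.imwrite("pics/w6z.png",cv2.resize(p["pixels"][:220,150:400,::-1],None,fx=2.7,fy=2.7,interpolation=cv2.INTER_CUBIC))
E
```

```text
time: 8.85
eef_pos: [0.5249, 0.2026, 0.2659]
tcp_rot: [0.765, 0.644, 0.0, 0.0]
contact_force: [-0.6, -0.8, -1.0]
opening: -0.003
t 8.85 tcp [0.5249 0.2026 0.2659] F [-0.6 -0.8 -1. ] op -0.003 q [ 0.19  0.01  1.82 -0.    1.31  0.36]
[0.53601916 0.2710654  0.40841031]
boss_top 0.89 [109.6 277.2] [0.5366 0.2718 0.088 ]
handle_mid 0.69 [ 41.3 261.2] [0.5331 0.322  0.141 ]
handle 0.66 [ 48.1 260.2] [0.5311 0.3216 0.118 ]
tab_top 0.73 [153.9 272.7] [0.5258 0.2338 0.106 ]
tab_top 0.65 [209.  273.7] [0.5175 0.1813 0.106 ]
```

View pics/w6z.png

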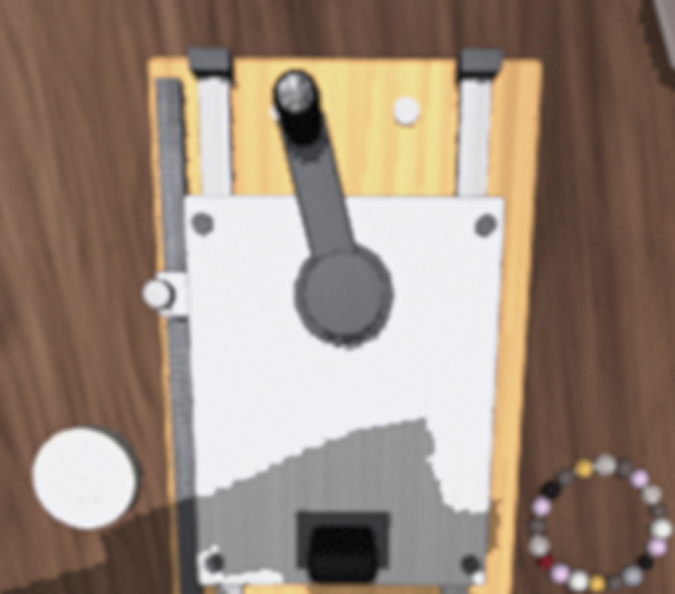

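The crank arm runs from the hub at about (277,109) to the handle top at about (259,35). That puts the crank angle near -0.235 rad and the axis at about (0.536, 0.272). I'll straddle the handle with part-open fingers, jaws along the tangent, and push with one finger, so the same tool pose serves for gripping later.

```bash
python3 -m crank '[[0.3,-0.03,0,0,0,-0.08,0.4],[0.6,-0.06,0,0,0,-0.15,0.4],[0.79,-0.085,0.2,0,0,-0.15,0.4],[0.79,-0.085,0.47,0,0,-0.15,0.4],[0.79,-0.085,0.47,0,0,-0.15,0.4],[0.79,-0.085,0.47,0,0,-0.15,0.4],[0.79,-0.085,0.47,0,0,-0.15,0.4]]' 30
python3 - <<'E'
from h import *
np.set_printoptions(suppress=True)
s=st();print(R.from_quat(s["tcp_rot"]).as_matrix().round(3))
p=shot("wrist","w7.png");q=shot("side","s7.png")
a=p["pixels"][:,:,::-1];b=cv2.resize(q["pixels"][160:340,170:350,::-1],(420,420),interpolation=cv2.INTER_CUBIC)
cv2.imwrite("pics/m7.png",cv2.resize(np.hstack([a,b]),None,fx=.8,fy=.8))
E
```

```text
time: 9.8
eef_pos: [0.5341, 0.3207, 0.1978]
tcp_rot: [0.685, 0.729, 0.002, 0.001]
contact_force: [1.1, -0.2, 0.5]
opening: 0.4
t 9.8 tcp [0.5341 0.3207 0.1978] F [ 1.1 -0.2  0.5] op 0.4 q [ 0.38  0.2   1.74 -0.    1.2   0.32]
[[-0.062  0.998  0.003]
 [ 0.998  0.062  0.001]
 [ 0.001  0.003 -1.   ]]
```

View pics/m7.png

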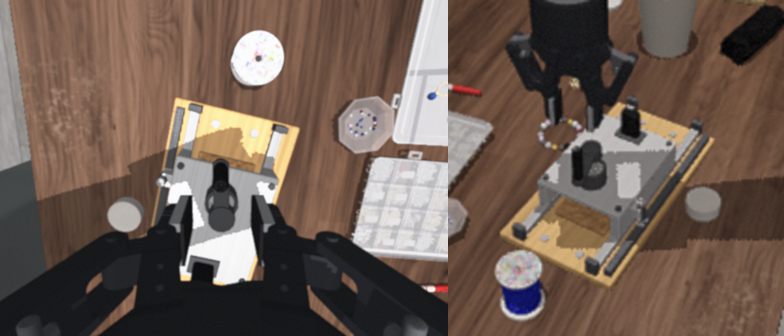

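The fingers straddle the handle top at wrist pixel (276,206), midway between the tips at columns 230 and 320. Going down.

```bash
python3 -m crank '[[0,0,0.15,0,0,0,0.4],[0,0,0.3,0,0,0,0.4],[0,0,0.47,0,0,0,0.4],[0,0,0.47,0,0,0,0.4],[0,0,0.47,0,0,0,0.4]]'
python3 - <<'E'
from h import *
np.set_printoptions(suppress=True)
s=st()
p=shot("wrist","w8.png");q=shot("side","s8.png")
print("proj handle top",proj(p,[.533,.3221,.164]),proj(q,[.533,.3221,.164]), "bottom",proj(p,[.533,.3221,.118]))
a=p["pixels"][:,:,::-1];b=cv2.resize(q["pixels"][180:320,200:340,::-1],(420,420),interpolation=cv2.INTER_CUBIC)
cv2.imwrite("pics/m8.png",cv2.resize(np.hstack([a,b]),None,fx=.8,fy=.8))
E
```

```text
time: 10.4
eef_pos: [0.5334, 0.3211, 0.1262]
tcp_rot: [0.685, 0.729, 0.001, 0.0]
contact_force: [0.4, 0.1, 0.8]
opening: 0.405
t 10.4 tcp [0.5334 0.3211 0.1262] F [0.4 0.1 0.8] op 0.405 q [ 0.38  0.28  1.79 -0.    1.07  0.32]
proj handle top [np.float64(305.40246731261556), np.float64(277.43669494990974)] [np.float64(239.27207552450392), np.float64(238.66178651832826)] bottom [np.float64(252.73819603896348), np.float64(277.1881037248531)]
```

View pics/m8.png

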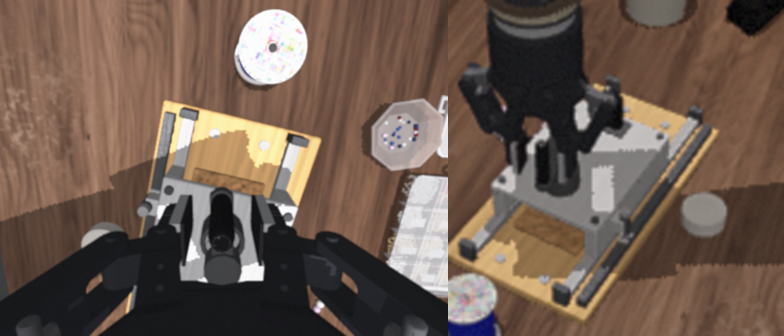

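Run:
```python
import cv2
a=cv2.imread('pics/w8.png')[200:360,180:380];b=cv2.imread('pics/s8.png')[200:290,200:280]
cv2.imwrite('pics/w8z.png',cv2.hconcat([cv2.resize(a,(500,400),interpolation=cv2.INTER_CUBIC),cv2.resize(b,(300,400),interpolation=cv2.INTER_CUBIC)]))
```

```text
(no output)
```

View pics/w8z.png

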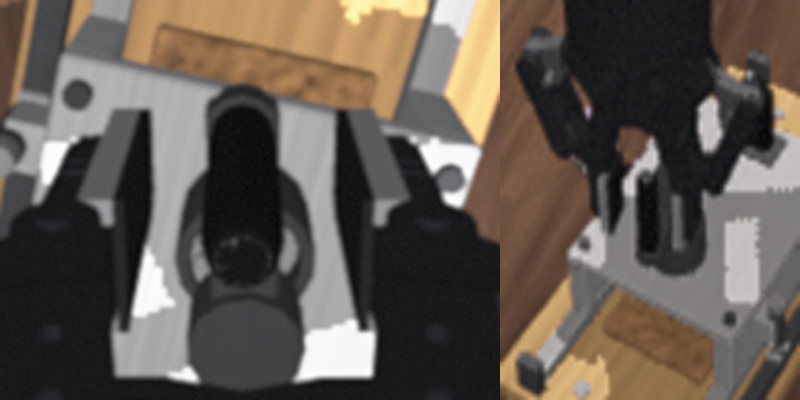

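Run:
```python
from h import *
np.set_printoptions(suppress=True)
p=shot("wrist")
def z(x,y):return [200+y/2.5,180+x/2.5]
a,b=atz(p,z(155,28),.016),atz(p,z(377,75),.016)
m=(a+b)/2;uy=np.array([.1736,.985]);ux=np.array([.985,-.1736])
print(a,b,np.linalg.norm(a-b), "rel axis: y",(m[:2]-[.536,.2722])@uy,"x",(m[:2]-[.536,.2722])@ux)
```

```text
[0.50644831 0.3107736  0.016     ] [0.58029413 0.29904292 0.016     ] 0.07477173865145095 rel axis: y 0.033497278164554764 x 0.001582499014703221
```

The handle top is at px (278,305), exactly where predicted. I'll narrow the fork and swing backward along the arc.

```bash
python3 -m crank '[[0,0,0,0,0,0,0.25],[0,0,0,0,0,0,0.25],[0,0,0,0,0,0,0.25],[-0.001,-0.023,0,0,0,-0.044,0.25],[-0.003,-0.046,0,0,0,-0.089,0.25],[-0.007,-0.069,0,0,0,-0.133,0.25],[-0.013,-0.092,0,0,0,-0.178,0.25],[-0.02,-0.114,0,0,0,-0.222,0.25],[-0.029,-0.136,0,0,0,-0.267,0.25],[-0.039,-0.157,0,0,0,-0.311,0.25],[-0.039,-0.157,0,0,0,-0.311,0.25]]'
cat > look.py <<'E'
import sys
from h import *
np.set_printoptions(suppress=True)
n=sys.argv[1]
s=st();M=R.from_quat(s["tcp_rot"]).as_matrix()
A=np.array([.536,.2722]);d=np.array(s["eef_pos"])[:2]-A
print("tool yaw",np.degrees(np.arctan2(M[1,0],M[0,0])).round(1),"phi",np.degrees(np.arctan2(d[1],d[0])).round(1),"r",np.linalg.norm(d).round(4),"tilt",M[2].round(3))
p=shot("wrist");q=shot("side")
cv2.imwrite("pics/"+n,cv2.hconcat([cv2.resize(p["pixels"][200:360,180:380,::-1],(500,400),interpolation=cv2.INTER_CUBIC),cv2.resize(q["pixels"][200:290,200:280,::-1],(300,400),interpolation=cv2.INTER_CUBIC)]))
E
python3 look.py a1.png
```

```text
time: 11.65
eef_pos: [0.5096, 0.3138, 0.1251]
tcp_rot: [0.488, 0.873, 0.0, 0.0]
contact_force: [0.2, -0.3, -0.6]
opening: 0.249
t 11.65 tcp [0.5096 0.3138 0.1251] F [ 0.2 -0.3 -0.6] op 0.249 q [ 0.38  0.23  1.85  0.    1.06 -0.17]
tool yaw 121.6 phi 122.4 r 0.0493 tilt [-0.     0.001 -1.   ]
```

View pics/a1.png

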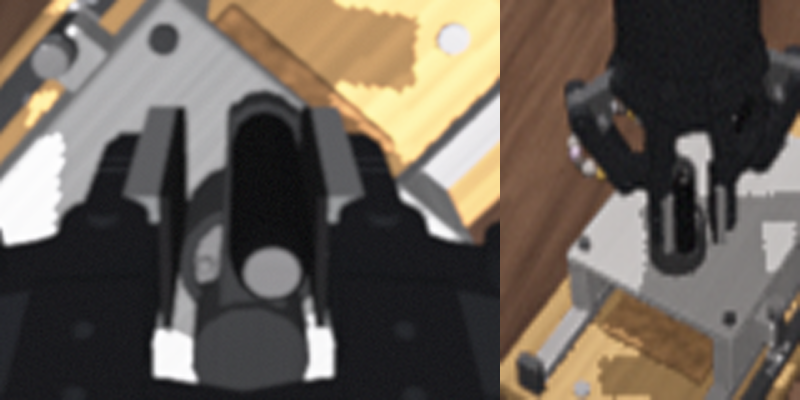

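The handle rests on the trailing finger, with its top at (272,272) in the zoom and no drop yet. It has gone about 24° back. Small steps from here.

```bash
python3 -m crank '[[0,-0.014,0,0,0,-0.028,0.25],[-0.001,-0.029,0,0,0,-0.056,0.25],[-0.001,-0.029,0,0,0,-0.056,0.25]]'; python3 look.py a2.png
```

```text
time: 12.05
eef_pos: [0.5061, 0.3114, 0.1249]
tcp_rot: [0.45, 0.893, 0.0, 0.0]
contact_force: [0.4, 0.2, 0.2]
opening: 0.248
t 12.05 tcp [0.5061 0.3114 0.1249] F [0.4 0.2 0.2] op 0.248 q [ 0.38  0.22  1.86  0.    1.06 -0.26]
tool yaw 126.6 phi 127.3 r 0.0494 tilt [-0.  0. -1.]
```

View pics/a2.png

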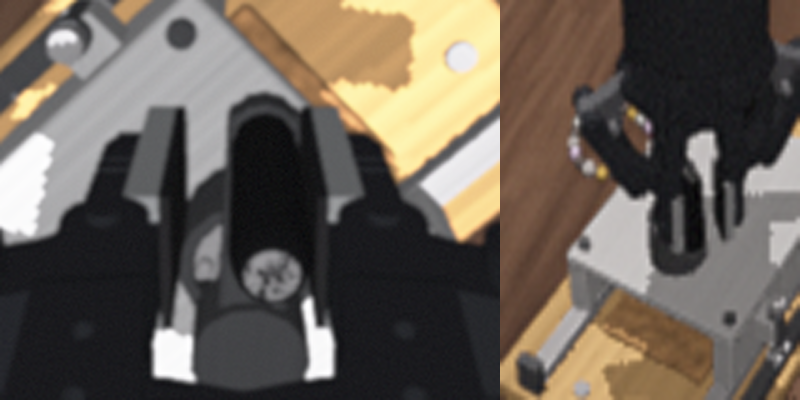

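```bash
python3 -m crank '[[0,-0.014,0,0,0,-0.028,0.25],[-0.001,-0.029,0,0,0,-0.056,0.25],[-0.001,-0.029,0,0,0,-0.056,0.25]]'; python3 look.py a3.png
```

```text
time: 12.45
eef_pos: [0.5026, 0.3087, 0.1248]
tcp_rot: [0.41, 0.912, -0.0, -0.0]
contact_force: [0.2, -0.3, 0.1]
opening: 0.248
t 12.45 tcp [0.5026 0.3087 0.1248] F [ 0.2 -0.3  0.1] op 0.248 q [ 0.38  0.21  1.87  0.    1.06 -0.35]
tool yaw 131.6 phi 132.5 r 0.0495 tilt [ 0. -0. -1.]
```

View pics/a3.png

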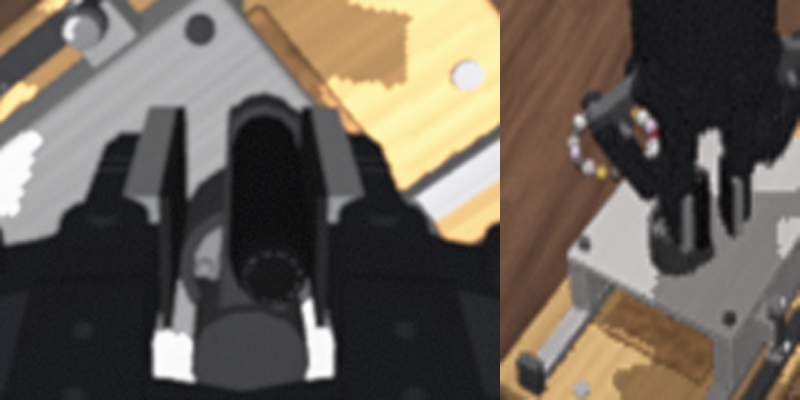

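No drop: the hub disc is still at (250,350).

```bash
python3 -m crank '[[0,-0.014,0,0,0,-0.028,0.25],[-0.001,-0.029,0,0,0,-0.056,0.25],[-0.001,-0.029,0,0,0,-0.056,0.25]]'; python3 look.py a4.png
```

```text
time: 12.85
eef_pos: [0.4994, 0.3057, 0.1248]
tcp_rot: [0.369, 0.929, -0.0, -0.0]
contact_force: [-0.2, 0.9, -0.4]
opening: 0.247
t 12.85 tcp [0.4994 0.3057 0.1248] F [-0.2  0.9 -0.4] op 0.247 q [ 0.38  0.2   1.88  0.    1.06 -0.44]
tool yaw 136.6 phi 137.6 r 0.0496 tilt [ 0. -0. -1.]
```

View pics/a4.png

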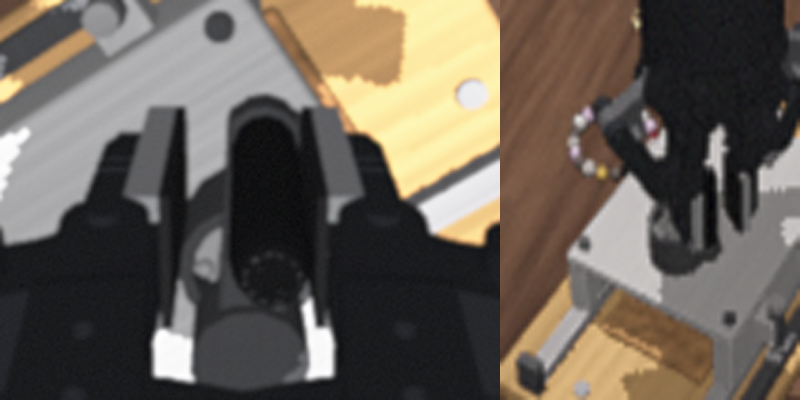

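```bash
python3 -m crank '[[0,-0.014,0,0,0,-0.028,0.25],[-0.001,-0.029,0,0,0,-0.056,0.25],[-0.001,-0.029,0,0,0,-0.056,0.25]]'; python3 look.py a5.png
```

```text
time: 13.25
eef_pos: [0.4965, 0.3024, 0.1248]
tcp_rot: [0.328, 0.945, -0.0, -0.0]
contact_force: [0.1, -0.1, 0.2]
opening: 0.247
t 13.25 tcp [0.4965 0.3024 0.1248] F [ 0.1 -0.1  0.2] op 0.247 q [ 0.37  0.19  1.89  0.    1.05 -0.53]
tool yaw 141.7 phi 142.6 r 0.0497 tilt [ 0. -0. -1.]
```

View pics/a5.png

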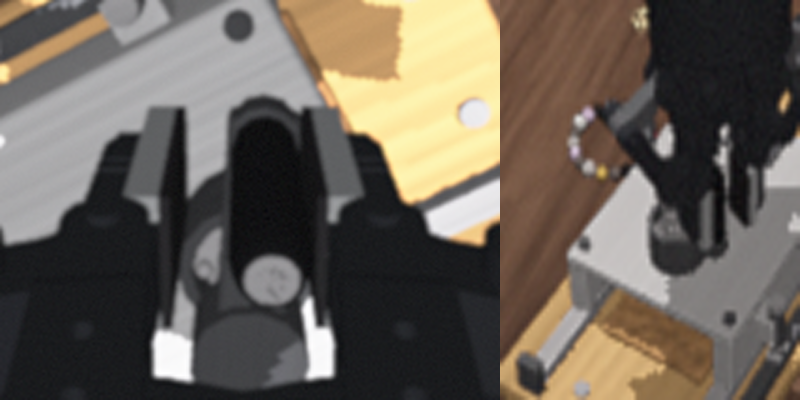

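```bash
python3 -m crank '[[0,-0.014,0,0,0,-0.028,0.25],[-0.001,-0.029,0,0,0,-0.056,0.25],[-0.001,-0.029,0,0,0,-0.056,0.25]]'; python3 look.py a6.png
```

```text
time: 13.65
eef_pos: [0.4939, 0.2989, 0.1248]
tcp_rot: [0.286, 0.958, -0.0, -0.0]
contact_force: [0.2, 0.2, -0.2]
opening: 0.247
t 13.65 tcp [0.4939 0.2989 0.1248] F [ 0.2  0.2 -0.2] op 0.247 q [ 0.37  0.18  1.9   0.    1.05 -0.62]
tool yaw 146.7 phi 147.6 r 0.0499 tilt [ 0. -0. -1.]
```

View pics/a6.png

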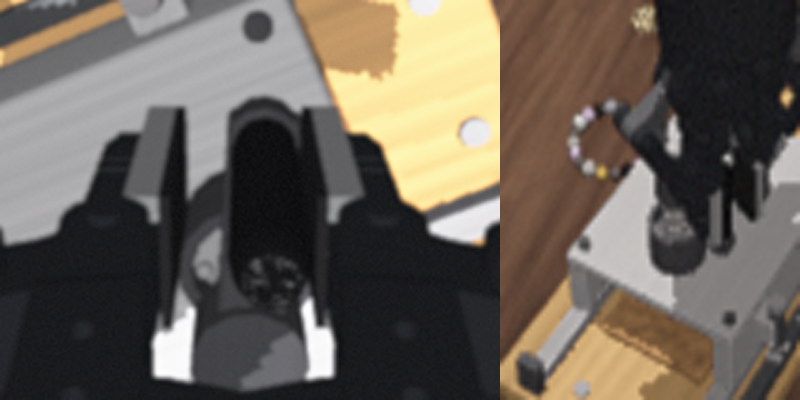

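```bash
python3 -m crank '[[0,-0.014,0,0,0,-0.028,0.25],[-0.001,-0.029,0,0,0,-0.056,0.25],[-0.001,-0.029,0,0,0,-0.056,0.25]]'; python3 look.py a7.png
```

```text
time: 14.05
eef_pos: [0.4916, 0.2951, 0.1247]
tcp_rot: [0.244, 0.97, -0.0, -0.0]
contact_force: [-0.1, 0.2, -0.4]
opening: 0.249
t 14.05 tcp [0.4916 0.2951 0.1247] F [-0.1  0.2 -0.4] op 0.249 q [ 0.36  0.18  1.91 -0.    1.05 -0.71]
tool yaw 151.8 phi 152.7 r 0.05 tilt [ 0. -0. -1.]
```

View pics/a7.png

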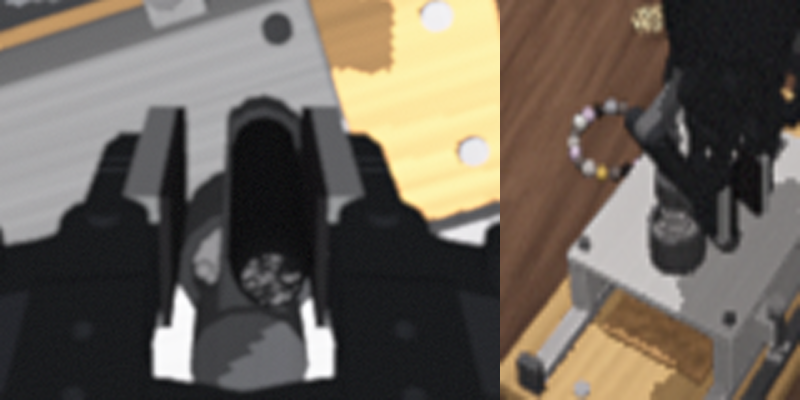

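```bash
python3 -m crank '[[0,-0.014,0,0,0,-0.028,0.25],[-0.001,-0.029,0,0,0,-0.056,0.25],[-0.001,-0.029,0,0,0,-0.056,0.25]]'; python3 look.py a8.png
```

```text
time: 14.45
eef_pos: [0.4897, 0.2912, 0.1248]
tcp_rot: [0.201, 0.98, -0.0, -0.0]
contact_force: [0.9, -0.3, 0.1]
opening: 0.251
t 14.45 tcp [0.4897 0.2912 0.1248] F [ 0.9 -0.3  0.1] op 0.251 q [ 0.36  0.17  1.92 -0.    1.05 -0.81]
tool yaw 156.8 phi 157.7 r 0.05 tilt [ 0. -0. -1.]
```

View pics/a8.png

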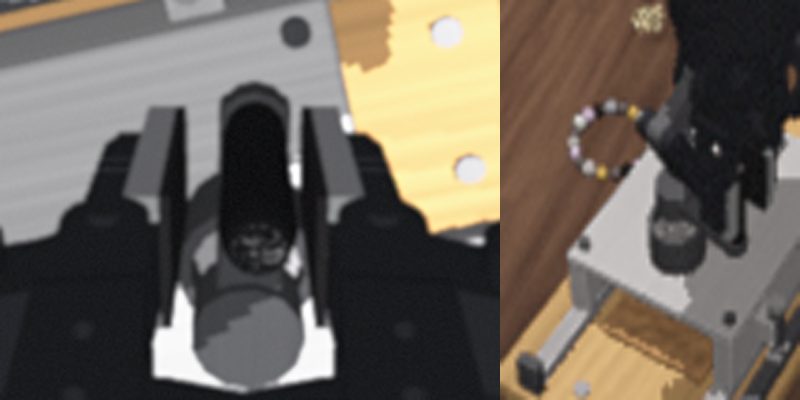

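The screw has dropped. The handle top jumped from (272,278) to (262,245) in the zoom, and the hub disc moved up with it. Handle is at φ ≈ 154°, and the drop came between 148° and 153°. Before gripping I'll check hub height for clearance.

```bash
python3 - <<'E'
from h import *
np.set_printoptions(suppress=True)
p=shot("wrist")
print(f(p),ray(p,[0,0])[0])
A=[.536,.2722]
def z(x,y):return [200+y/2.5,180+x/2.5]
for h in (.09,.1,.11,.12,.13,.14,.15): print(h,np.round(proj(p,A+[h]),1), "disc px now",z(248,335))
for ph in (152,153,154,155,156):
  c=np.radians(ph);print(ph,np.round(proj(p,[A[0]+.05*np.cos(c),A[1]+.05*np.sin(c),.157]),1),"seen",z(262,247))
E
python3 look.py a9.png
```

```text
326.9031515926867 [0.42625979 0.3192939  0.26736305]
0.09 [310.5 277. ] disc px now [334.0, 279.2]
0.1 [320.4 277. ] disc px now [334.0, 279.2]
0.11 [331.4 277. ] disc px now [334.0, 279.2]
0.12 [343.6 277. ] disc px now [334.0, 279.2]
0.13 [357.2 277. ] disc px now [334.0, 279.2]
0.14 [372.5 277. ] disc px now [334.0, 279.2]
0.15 [389.9 277. ] disc px now [334.0, 279.2]
152 [299.7 287.9] seen [298.8, 284.8]
153 [299.6 285.6] seen [298.8, 284.8]
154 [299.5 283.3] seen [298.8, 284.8]
155 [299.4 281.1] seen [298.8, 284.8]
156 [299.3 278.8] seen [298.8, 284.8]
t 14.6 tcp [0.4899 0.2914 0.1248] F [-1.4 -1.1  0. ] op 0.25 q [ 0.36  0.17  1.92  0.    1.05 -0.81]
tool yaw 156.8 phi 157.4 r 0.05 tilt [-0.  0. -1.]
```

View pics/a9.png

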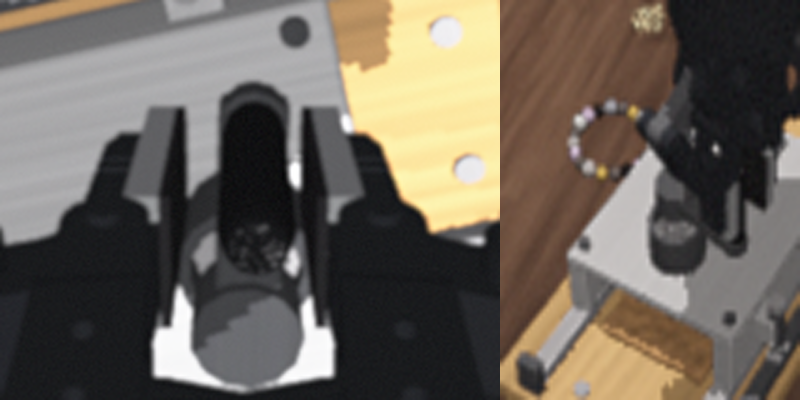

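Hub top is level with the arm at z ≈ 0.112, so it's no obstacle. The handle is at φ ≈ 153.5°. Now centre, lower and grip.

```bash
python3 -m crank '[[0,0.012,0.03,0,0,0.022,0.25],[0,0.023,0.06,0,0,0.044,0.25],[0,0.023,0.06,0,0,0.044,0.25],[0,0.023,0.06,0,0,0.044,0],[0,0.023,0.06,0,0,0.044,0],[0,0.023,0.06,0,0,0.044,0],[0,0.023,0.06,0,0,0.044,0],[0,0.023,0.06,0,0,0.044,0]]' 30;python3 look.py b1.png
```

```text
time: 15.5
eef_pos: [0.4909, 0.2944, 0.1157]
tcp_rot: [0.234, 0.972, -0.0, -0.0]
contact_force: [-1.2, 0.0, -0.7]
opening: 0.146
t 15.5 tcp [0.4909 0.2944 0.1157] F [-1.2  0.  -0.7] op 0.146 q [ 0.36  0.19  1.92  0.    1.03 -0.74]
tool yaw 152.9 phi 153.8 r 0.0503 tilt [ 0. -0. -1.]
```

View pics/b1.png

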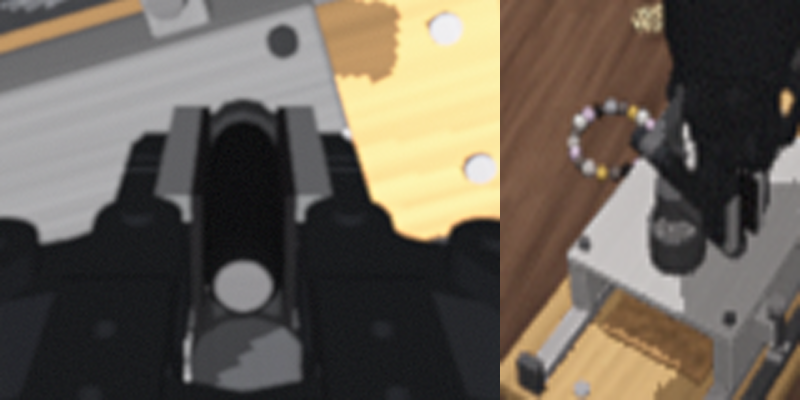

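Firm grip, opening 0.146 ≈ 12.4 mm. Turning forward: 45° first, to check the forces.

```bash
python3 -m crank '[[-0.003,0.0435,0.001,0,0,0.083,0],[-0.011,0.086,0.0025,0,0,0.167,0],[-0.025,0.128,0.004,0,0,0.25,0],[-0.045,0.167,0.005,0,0,0.333,0],[-0.069,0.203,0.006,0,0,0.417,0],[-0.098,0.236,0.0075,0,0,0.5,0],[-0.098,0.236,0.0075,0,0,0.5,0]]';python3 look.py b2.png
```

```text
time: 16.3
eef_pos: [0.5205, 0.3202, 0.1147]
tcp_rot: [0.589, 0.808, 0.001, -0.001]
contact_force: [-0.7, 2.5, -2.2]
opening: 0.144
t 16.3 tcp [0.5205 0.3202 0.1147] F [-0.7  2.5 -2.2] op 0.144 q [0.38 0.27 1.83 0.   1.05 0.07]
tool yaw 107.9 phi 107.9 r 0.0504 tilt [ 0.002  0.    -1.   ]
```

View pics/b2.png

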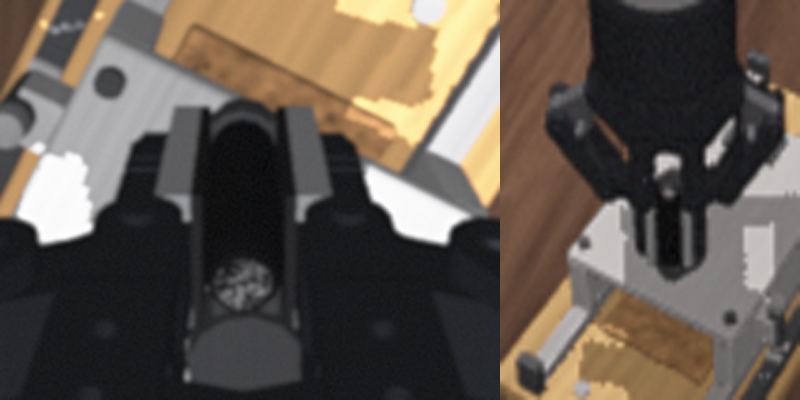

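The handle is following, with forces around 3 N.

```bash
python3 -m crank '[[-0.003,0.0435,0.001,0,0,0.083,0],[-0.011,0.086,0.0025,0,0,0.167,0],[-0.025,0.128,0.004,0,0,0.25,0],[-0.045,0.167,0.005,0,0,0.333,0],[-0.069,0.203,0.006,0,0,0.417,0],[-0.098,0.236,0.0075,0,0,0.5,0],[-0.13,0.264,0.009,0,0,0.583,0],[-0.167,0.289,0.01,0,0,0.667,0],[-0.206,0.308,0.011,0,0,0.75,0],[-0.247,0.322,0.0125,0,0,0.833,0],[-0.29,0.33,0.014,0,0,0.917,0],[-0.333,0.333,0.015,0,0,1,0]]';python3 look.py b3.png
```

```text
time: 17.6
eef_pos: [0.5847, 0.2864, 0.1128]
tcp_rot: [0.988, 0.154, 0.002, 0.0]
contact_force: [2.6, 0.5, -2.2]
opening: 0.146
t 17.6 tcp [0.5847 0.2864 0.1128] F [ 2.6  0.5 -2.2] op 0.146 q [ 0.3   0.35  1.73 -0.    1.06  1.56]
tool yaw 17.8 phi 16.3 r 0.0507 tilt [ 0.004  0.001 -1.   ]
```

View pics/b3.png

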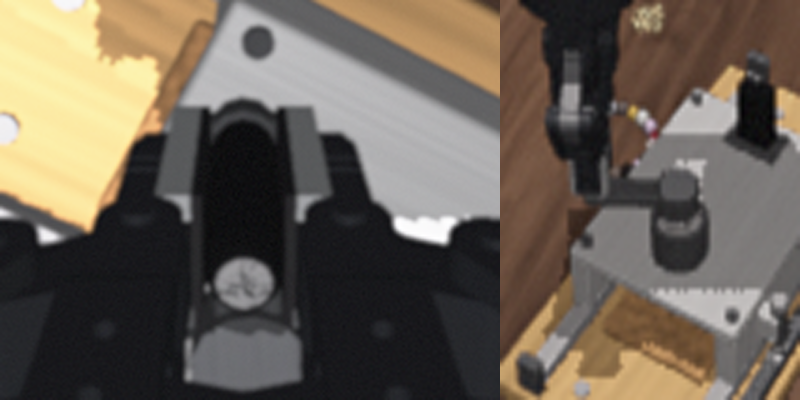

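Now at φ ≈ 17°, forces still low. Another 45°, then the half-turn regrasp.

```bash
python3 -m crank '[[-0.003,0.0435,0.001,0,0,0.083,0],[-0.011,0.086,0.0025,0,0,0.167,0],[-0.025,0.128,0.004,0,0,0.25,0],[-0.045,0.167,0.005,0,0,0.333,0],[-0.069,0.203,0.006,0,0,0.417,0],[-0.098,0.236,0.0075,0,0,0.5,0],[-0.098,0.236,0.0075,0,0,0.5,0],[-0.098,0.236,0.0075,0,0,0.5,0.35],[-0.098,0.236,0.0075,0,0,0.5,0.35],[-0.098,0.236,0.0075,0,0,0.5,0.35]]';python3 look.py b4.png
```

```text
time: 18.7
eef_pos: [0.5798, 0.2491, 0.1115]
tcp_rot: [0.972, -0.233, -0.0, 0.0]
contact_force: [0.2, -0.7, 0.0]
opening: 0.35
t 18.7 tcp [0.5798 0.2491 0.1115] F [ 0.2 -0.7  0. ] op 0.35 q [ 0.25  0.31  1.78 -0.    1.05  2.29]
tool yaw -27.0 phi -27.8 r 0.0495 tilt [-0.  0. -1.]
```

View pics/b4.png

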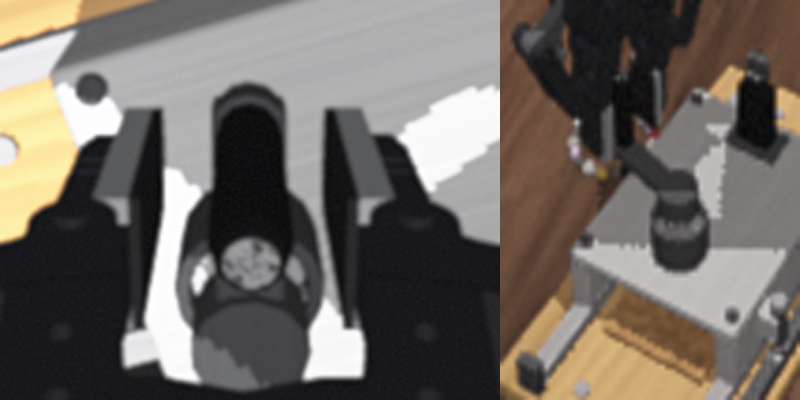

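Run:
```python
from h import *
np.set_printoptions(suppress=True)
p=shot("wrist"); A=[.536,.2722]
def z(x,y):return np.array([200+y/2.5,180+x/2.5])
for lift in (-.009,-.0115,-.0135,-.016,-.018):
  c=np.radians(-28)
  P=[A[0]+.05*np.cos(c),A[1]+.05*np.sin(c)]
  print(lift,"top",np.round(proj(p,P+[.166+lift]),1),"hub",np.round(proj(p,A+[.121+lift]),1))
print("seen top",z(251,264),"hub",z(251,340))
q=shot("side");r=shot("scene")
for n,k in(("s",q),("c",r)):
  for l in("handle","handle_mid"):
    for m in finder.pinpoint(l,k)[:1]: print(n,l,m["confidence"],np.round(m["location"],1),[np.round(proj(k,P+[.12+(.023 if l[-1]=="d" else 0)+L]),1) for L in(-.009,-.0135,-.018)])
```

```text
-0.009 top [315.9 279. ] hub [347.5 276.5]
-0.0115 top [311.5 279. ] hub [344.2 276.5]
-0.0135 top [308.2 278.9] hub [341.6 276.5]
-0.016 top [304.2 278.9] hub [338.4 276.5]
-0.018 top [301.1 278.8] hub [335.9 276.5]
seen top [305.6 280.4] hub [336.  280.4]
s handle 0.58 [230.  231.8] [array([230.4, 233. ]), array([231.8, 233. ]), array([233.2, 233.1])]
s handle_mid 0.61 [225.9 231.1] [array([222.9, 232.5]), array([224.3, 232.6]), array([225.8, 232.7])]
```

The height fits lift ≈ -0.0135 to -0.015, as expected after half a turn. Rotating the open fingers back by a half turn about the handle.

```bash
python3 -m crank '[[0,0,0,0,0,-0.09,0.38],[0,0,0,0,0,-0.18,0.38],[0,0,0,0,0,-0.27,0.38],[0,0,0,0,0,-0.36,0.38],[0,0,0,0,0,-0.45,0.38],[0,0,0,0,0,-0.54,0.38],[0,0,0,0,0,-0.63,0.38],[0,0,0,0,0,-0.72,0.38],[0,0,0,0,0,-0.81,0.38],[0,0,0,0,0,-0.9,0.38],[0,0,0,0,0,-1,0.38],[0,0,0,0,0,-1,0.38]]'
python3 -m crank '[[0,0,0,0,0,-0.09,0.38],[0,0,0,0,0,-0.18,0.38],[0,0,0,0,0,-0.27,0.38],[0,0,0,0,0,-0.36,0.38],[0,0,0,0,0,-0.45,0.38],[0,0,0,0,0,-0.54,0.38],[0,0,0,0,0,-0.63,0.38],[0,0,0,0,0,-0.72,0.38],[0,0,0,0,0,-0.81,0.38],[0,0,0,0,0,-0.9,0.38],[0,0,0,0,0,-1,0.38],[0,0,0,0,0,-1,0.38]]';python3 look.py b5.png
```

```text
time: 20.35
eef_pos: [0.5801, 0.2489, 0.1113]
tcp_rot: [0.853, 0.522, -0.0, -0.0]
contact_force: [-0.5, 0.3, -0.7]
opening: 0.383
time: 21.55
eef_pos: [0.5801, 0.2489, 0.1113]
tcp_rot: [0.235, 0.972, -0.0, -0.0]
contact_force: [0.2, -0.6, 0.3]
opening: 0.378
t 21.55 tcp [0.5801 0.2489 0.1113] F [ 0.2 -0.6  0.3] op 0.378 q [ 0.24  0.31  1.78 -0.    1.05 -0.85]
tool yaw 152.8 phi -27.8 r 0.0499 tilt [ 0. -0. -1.]
```

View pics/b5.png

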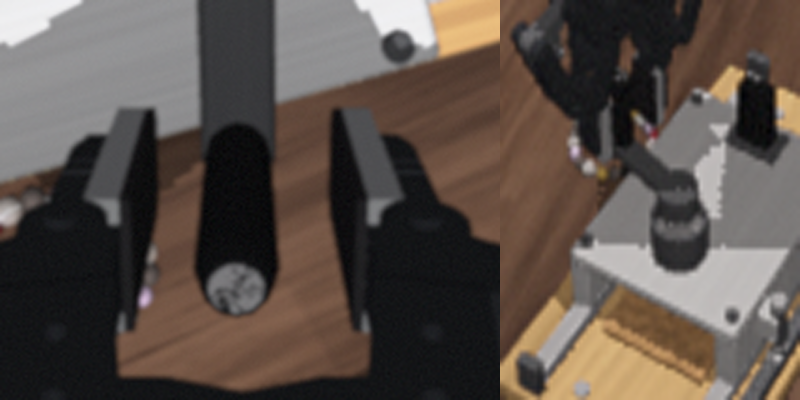

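The handle sits about 1.5 mm outward of the TCP both before and after the half turn. That puts the true axis near (0.5373, 0.2715) and the handle at φ ≈ -29°. Re-centre, grip, and turn the remaining ~181.5°.

```bash
sed -i 's/\[.536,.2722\]/[.5373,.2715]/' look.py; python3 -m crank '[[-0.01,-0.007,0.005,0,0,0.02,0.38],[-0.01,-0.007,0.005,0,0,0.02,0.38],[-0.01,-0.007,0.005,0,0,0.02,0],[-0.01,-0.007,0.005,0,0,0.02,0],[-0.01,-0.007,0.005,0,0,0.02,0],[-0.01,-0.007,0.005,0,0,0.02,0],[-0.01,-0.007,0.005,0,0,0.02,0],[-0.01,-0.007,0.005,0,0,0.02,0]]' 30;python3 look.py b6.png
```

```text
time: 22.45
eef_pos: [0.581, 0.2473, 0.1106]
tcp_rot: [0.249, 0.968, -0.0, 0.0]
contact_force: [-0.8, -1.0, 0.3]
opening: 0.143
t 22.45 tcp [0.581  0.2473 0.1106] F [-0.8 -1.   0.3] op 0.143 q [ 0.24  0.31  1.78 -0.    1.05 -0.82]
tool yaw 151.1 phi -29.0 r 0.05 tilt [-0.  0. -1.]
```

View pics/b6.png

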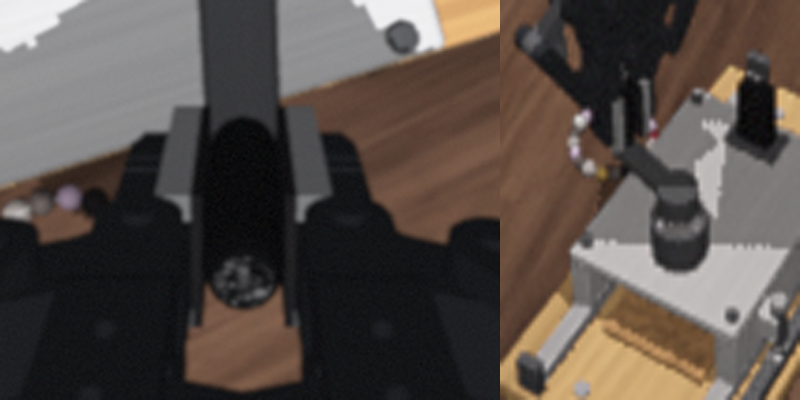

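Gripped, with φ, r and yaw all consistent. Turning another 90° forward.

```bash
python3 -m crank '[[0.003,-0.0435,0.001,0,0,0.083,0],[0.011,-0.086,0.0025,0,0,0.167,0],[0.025,-0.128,0.004,0,0,0.25,0],[0.045,-0.167,0.005,0,0,0.333,0],[0.069,-0.203,0.006,0,0,0.417,0],[0.098,-0.236,0.0075,0,0,0.5,0],[0.13,-0.264,0.009,0,0,0.583,0],[0.167,-0.289,0.01,0,0,0.667,0],[0.206,-0.308,0.011,0,0,0.75,0],[0.247,-0.322,0.0125,0,0,0.833,0],[0.29,-0.33,0.014,0,0,0.917,0],[0.333,-0.333,0.015,0,0,1,0]]';python3 look.py b7.png
```

```text
time: 23.75
eef_pos: [0.5134, 0.2261, 0.1084]
tcp_rot: [0.863, 0.506, -0.001, 0.002]
contact_force: [1.4, -5.4, 0.9]
opening: 0.141
t 23.75 tcp [0.5134 0.2261 0.1084] F [ 1.4 -5.4  0.9] op 0.141 q [ 0.24  0.17  1.95 -0.    1.02  0.75]
tool yaw 60.8 phi -117.8 r 0.0513 tilt [-0.002  0.002 -1.   ]
```

View pics/b7.png

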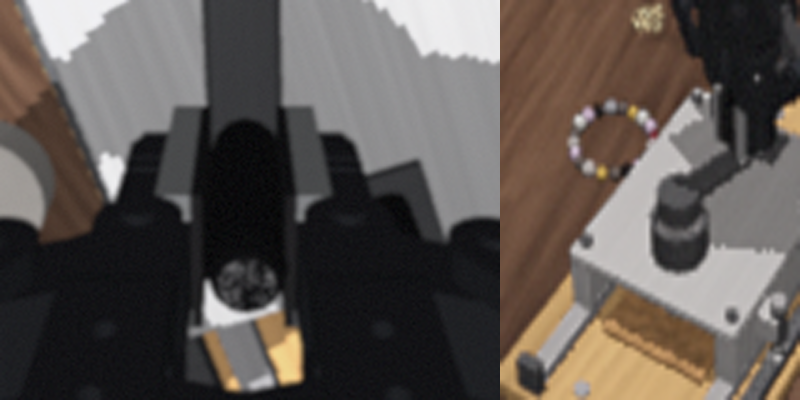

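Force is about 5 N, which is fine. The tab clears the fingers and we've passed the closest point. Last quarter.

```bash
python3 -m crank '[[0.003,-0.0435,0.001,0,0,0.083,0],[0.011,-0.086,0.0025,0,0,0.167,0],[0.025,-0.128,0.004,0,0,0.25,0],[0.045,-0.167,0.005,0,0,0.333,0],[0.069,-0.203,0.006,0,0,0.417,0],[0.098,-0.236,0.0075,0,0,0.5,0],[0.13,-0.264,0.009,0,0,0.583,0],[0.167,-0.289,0.01,0,0,0.667,0],[0.206,-0.308,0.011,0,0,0.75,0],[0.247,-0.322,0.0125,0,0,0.833,0],[0.29,-0.33,0.014,0,0,0.917,0],[0.333,-0.333,0.015,0,0,1,0]]';python3 look.py b8.png
```

```text
time: 25.05
eef_pos: [0.4931, 0.2945, 0.1059]
tcp_rot: [0.968, -0.252, -0.001, 0.002]
contact_force: [-0.6, -5.4, -0.4]
opening: 0.143
t 25.05 tcp [0.4931 0.2945 0.1059] F [-0.6 -5.4 -0.4] op 0.143 q [ 0.36  0.21  1.92 -0.    1.02  2.44]
tool yaw -29.2 phi 152.5 r 0.0498 tilt [-0.     0.004 -1.   ]
```

View pics/b8.png

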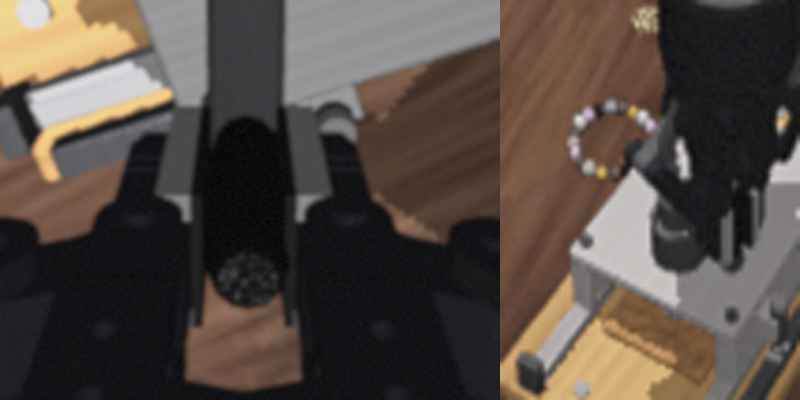

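Nearly there. A little further, to φ ≈ 149°.

```bash
python3 -m crank '[[0,-0.01,0,0,0,0.02,0],[0.001,-0.022,0.001,0,0,0.04,0],[0.001,-0.022,0.001,0,0,0.04,0],[0.001,-0.022,0.001,0,0,0.04,0],[0.001,-0.022,0.001,0,0,0.04,0]]';python3 look.py b9.png
python3 - <<'E'
from h import *
np.set_printoptions(suppress=True)
p=shot("wrist","w9.png");q=shot("side","s9.png");r=shot("scene","c9.png")
c=np.radians(149);P=[.5373+.05*np.cos(c),.2715+.05*np.sin(c)]
for L in (-.009,-.0155,-.018,-.0205): print(L,"wrist top",np.round(proj(p,P+[.166+L]),1),"side hubtop",np.round(proj(q,[.5373,.2715,.121+L]),1))
for n,k in(("w",p),("s",q),("c",r)):
  for l,z in(("boss_top",.088),("tab_top",.106),("spool_blue",0),("cream_jar",0),("bracelet",0),("tourmaline",0)):
    for m in finder.pinpoint(l,k)[:1]: print(n,l,round(m["confidence"],2),np.round(m["location"],1),atz(k,m["location"],z).round(4))
cv2.imwrite("pics/s9z.png",cv2.resize(q["pixels"][150:370,170:370,::-1],None,fx=2.7,fy=2.7,interpolation=cv2.INTER_CUBIC))
E
```

```text
time: 25.65
eef_pos: [0.495, 0.2978, 0.1058]
tcp_rot: [0.96, -0.279, -0.0, 0.001]
contact_force: [-0.7, -5.2, 1.1]
opening: 0.142
t 25.65 tcp [0.495  0.2978 0.1058] F [-0.7 -5.2  1.1] op 0.142 q [ 0.37  0.21  1.91 -0.    1.02  2.5 ]
tool yaw -32.4 phi 148.1 r 0.0498 tilt [-0.     0.001 -1.   ]
-0.009 wrist top [327.8 280.8] side hubtop [240.9 246.5]
-0.0155 wrist top [315.8 280.6] side hubtop [243.  246.6]
-0.018 wrist top [311.5 280.5] side hubtop [243.8 246.6]
-0.0205 wrist top [307.4 280.4] side hubtop [244.6 246.7]
w boss_top 0.97 [150.8 279.3] [0.5359 0.2709 0.088 ]
w tab_top 0.75 [ 67.6 496.4] [0.5189 0.1777 0.106 ]
w spool_blue 0.73 [209.4  98.5] [0.5647 0.4213 0.    ]
w cream_jar 0.96 [235.8 421.4] [0.4069 0.2149 0.    ]
w bracelet 0.61 [110.5 341.9] [0.5271 0.2214 0.    ]
s boss_top 0.81 [245.6 247.6] [0.5391 0.2619 0.088 ]
s spool_blue 0.65 [324.  210.3] [0.5607 0.4278 0.    ]
s cream_jar 0.76 [269.  308.2] [0.4047 0.2044 0.    ]
s bracelet 0.5 [233.  230.8] [ 0.6344  0.1506 -0.    ]
s tourmaline 0.89 [180.1 331.2] [ 0.4352 -0.1838  0.    ]
c boss_top 0.6 [196.3 238.9] [0.5311 0.273  0.088 ]
c tab_top 0.61 [204.  262.8] [0.5167 0.1759 0.106 ]
c spool_blue 0.59 [195.5 208.7] [ 0.5705  0.4286 -0.    ]
c cream_jar 0.6 [244.5 238.6] [0.4158 0.2095 0.    ]
c bracelet 0.64 [205.9 289. ] [ 0.6549  0.1505 -0.    ]
c tourmaline 0.9 [287.4 355.5] [ 0.4285 -0.1762 -0.    ]
```

View pics/b9.png

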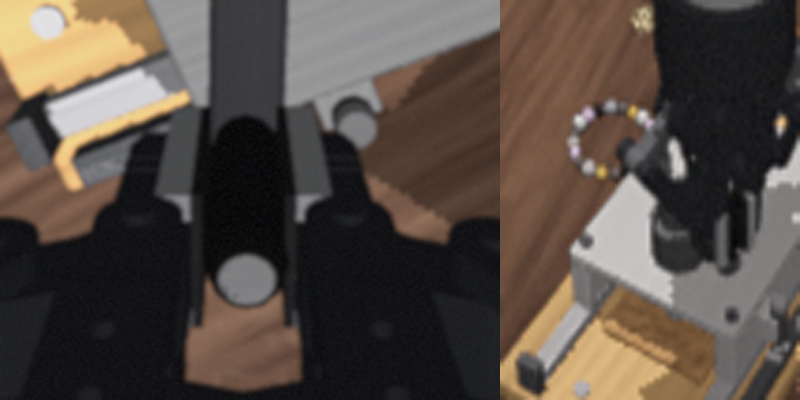

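View pics/s9z.png

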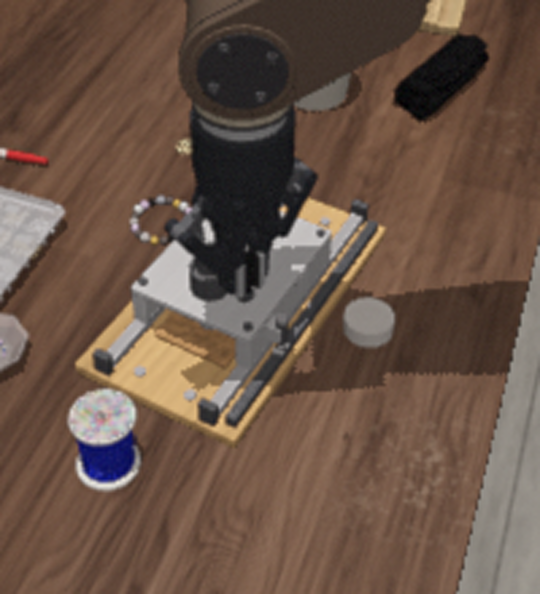

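The handle top is at wrist row 312, which matches lift = -0.018, and φ ≈ 148°. I'll ease the steady 5 N push in y, then do a final check.

```bash
python3 -m crank '[[0.004,0.005,0,0,0,0,0],[0.004,0.005,0,0,0,0,0],[0.004,0.005,0,0,0,0,0]]';python3 look.py b10.png
```

```text
time: 27.1
eef_pos: [0.495, 0.2975, 0.1058]
tcp_rot: [0.96, -0.28, -0.0, 0.0]
contact_force: [-2.0, -2.2, 1.3]
opening: 0.144
t 27.1 tcp [0.495  0.2975 0.1058] F [-2.  -2.2  1.3] op 0.144 q [0.37 0.21 1.91 0.   1.02 2.5 ]
tool yaw -32.5 phi 148.4 r 0.0497 tilt [-0.001  0.    -1.   ]
```

View pics/b10.png

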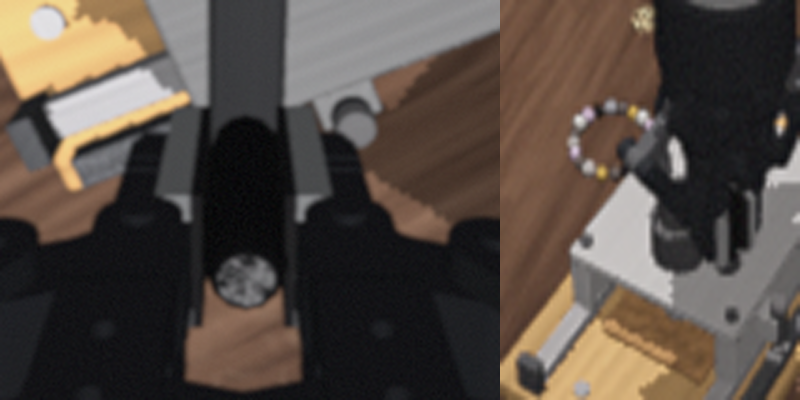

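The handle is firmly gripped, forces are small and the bridge is home, so I'm handing in.

```bash
python3 -c "
from plant import ticket
print(ticket.sign_off())"
```

```text
the job is handed in; nothing more can be done
None
```

The job is handed in at about 27 s: the bridge is home, the screw has been started one turn forward, and the gripper is still holding the handle. The hand-in gave no verdict, so what follows is from my own checks.

- **Bridge:** I pushed the tab over the ridge (about 17 N), felt it jump into the notch, and met the solid stop at 28 N. It stayed there after I backed off. I took the snap from the forces and images (about 63 mm of travel). I had no direct reading of the joint.
- **Backing off the thread:** I swung the crank backward in 5° steps by pushing the handle from the side. The screw dropped about 9 mm roughly 55–60° behind its start angle.
- **One turn forward:** I gripped the handle and turned clockwise, regrasping half a turn in and following the screw down. The handle ended about 148° round the axis, against a drop seen between 148° and 153°. So the turn is 360° to about 5° over.
- **Last look:** the handle top's image position fits a screw height of about -0.018 m. The grip opening of 0.144 is about the handle's width, and about 3 N was left on the wrist.
- **Other things:** the spool, jar, bracelet and crystal were found where they started, to within the networks' scatter of about 1–2 cm. One wrist-camera hit for the bracelet disagreed and looked false; the side and scene cameras agreed with its start position.
- **Minor disagreement:** the estimated height at the regrasp was 1–2 mm off what I expected, within my pixel error.

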